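# Hold the UV lamp over the TLC plate

### The arm

A 6-joint arm with a two-finger parallel gripper is mounted at the origin on the work surface. World frame = base frame: x ahead of the robot, y to its left, z up, the work surface at z = 0. Lengths are in mm, angles in degrees, forces in N, time in s.
With the tool pointing down it reaches from about 300 to 850 mm from the base axis. Payload 4.2 kg.
Tool frame: the origin (TCP) lies midway between the tips of the shut fingers; the grasp point (between the pads) lies env.hold_point_z behind it (env.hold_point_z is the distance from the TCP to the grasp point, in mm); z points along the fingers, y is the line along which they close (so a half turn about z gives the same grasp; the last joint's range is limited). The gripper opens to 91 mm and grips with 3 to 60 N. Pads are 32 mm wide; open, the fingers measure 118 mm over their backs; the gripper's body (76 mm by 178 mm) begins 60 mm behind the grasp point.
Start: joints at [-65.661, 18.312, 89.639, -0, 72.044, -1.146], TCP at [247.415, -519.066, 213.976] pointing down, gripper open.
Joint ranges: [-177.97, 177.97], [-48.28, 115.42], [12.27, 149.76], [-77.06, 257.06], [2.81, 150.46], [-146.56, 146.56]. Speed limits (degrees/s): [147.25, 147.25, 180, 180, 180, 180].

### API

Orientations are given as [roll, pitch, yaw] about the fixed x, y, z axes, in that order (R = Rz(yaw) Ry(pitch) Rx(roll)).
In Python, from workcell import env, viewer, spotter gives the robot as it stands.
- The arm moves only by the tool apply_moves, never from a script. Its arguments are lists of equal length, an entry for each row: "delta_pos": the shift along the world's x, y, z normalised to -1 to 1, where 1 is 120 mm, a list of three; "rot": the turn, a rotation vector about the world's x, y, z normalised to -1 to 1, where 1 is 1.5 rad, a list of three; "hand": the opening, from 0 (shut) to 1 (fully open). A call has 1 to 10 rows; each row is the pose to reach, as a shift and turn from the pose commanded when the call began; what a row does not reach only later rows make up. A row lasts 1/12 s, in which the tool goes at most 41.7 mm and 7.16 degrees, less where a joint would pass 70% of its speed; a pose out of reach is approached as far as the arm can. A call with a number of a shift or a turn outside -1 to 1 is refused whole. A call with a gripper value outside its range is refused whole. The fingers move at their own pace and stop on an object; "newtons" is the grip in N (left out, the last holds). Time passes only in rows, so rows that repeat a pose let the fingers close. It gives the time, the measured TCP pose, the force, the opening and the grip force at its end, in the units of the state.
- env.state(): the state, without advancing time (a new reading comes with each control period).
- viewer.grab_frame(name): name is "scene" or "top"; returns a dict with "pixels" (420x560x3 uint8, red, green, blue), "camera_matrix" (3x3 intrinsics, pixels), "k1" (the pictures are not rectified: a ray, as slopes to the right and down, at radius r is drawn at 1 + k1 r^2 times it, then the intrinsics apply), "R" (3x3) and "t" (3): a world point X has camera coordinates R X + t. Camera axes: x right, y down, z forward; pixel columns grow to the right and rows downward; lengths in mm; the calibration is good to about 2 mm. A picture is of the moment at which its call begins. There is no depth.
- env.job_done(): hands the job in; it is judged then, once.
Trained networks look in a picture, given as the dict that the camera call returned (one of the last four; its "shot" number tells which), for a name from the list of things; names that differ only in an ending like _2 or _b are one class to them, and where a whole thing is asked for, a point or a joint stands for the part that bears it (a point fixed in the world has none). Each returns a list of dicts, best first, with "score" (0 to 1); they miss things now and then, are a little off and sometimes report something else, mostly with a low value. They report only what shows in the picture. A call takes as long as a camera call. They do not tell look-alikes from the thing itself.
- spotter.trace(picture, query): "mask" (420x560 bool, what is visible of it) and "box" ([centre column, centre row, width, height] in pixels, round what is visible of it).
- spotter.landmark_of(picture, query): "position" ([column, row] in pixels: a listed point, or the origin of a listed thing).
The state is a dict: "time_s": time; "qpos": joint angles; "qvel": joint speeds; "effort": joint torques, N m; "ee_pos": TCP position; "ee_rot": TCP orientation; "force": force on the tool from outside, world axes, zero at the start; "torque": the same for the moment, N m; "gripper_width": finger opening in mm; "gripper_force": force on a finger pad.
Only numpy, scipy, OpenCV 4.12 (cv2) and the standard library are available. Lean on these libraries where they do the work, as an engineer would, in place of code of your own. Each camera call takes 0.05 s, during which the arm holds its last target. There are 200 camera calls.

### The job

Press the red switch of the hand-held UV lamp fully down to switch it on, then pick the lamp up, carry it over the bottles and glassware and hold it level, window down, about 2 cm above the TLC plate on the cork mat, centred over the plate and lengthways along it (either way round), so that I can look in from the side and mark the spots. Finish holding the lamp still there; do not let the lamp or the gripper touch the plate, and leave the glassware standing where it is.

Things in the scene. Friction and masses are not known exactly. Their poses are not given: they have to be found in the camera images.
- lamp_center (a point): hand-held UV lamp: a light-grey box with dark end caps, 200 long (own x) x 48 wide (own y) x 46 mm high, straight sides, 0.3 to 0.5 kg, balanced at its middle, loose, lying on the bench with its violet window (150 x 40 mm) facing down. This point is its centre, half-way up. Pinch it across its 48 mm width at the middle. Own z is up
- lamp_window (a point): centre of the lamp's window, on its underside, 23 mm below lamp_center
- lamp_switch_top (a point): top of the lamp's red push switch, 16 mm diameter, on the lamp's top face on its centre line, 62 mm from the middle towards its own -x end; it stands 7 mm proud of the top face when off and 3 mm when on
- lamp_switch (a joint): travel of the switch, m: 0 off, 0.004 fully down (on). About 3 N moves it, then it meets a hard stop; it stays where it is left
- plate_center (a point): centre of the top face of the TLC plate: a thin white glass plate, 100 long (own x) x 50 wide (own y) x 2 mm thick, with pencil lines and small spots, lying loose on the cork mat (170 x 120 x 6 mm); its top face is 8 mm above the bench, own z is up
- wash_bottle_center (a point): white squeeze wash bottle with blue cap and a bent spout to its +x side, 62 mm diameter, 163 mm high, spout reaching 51 mm from its axis; its axis, 60 mm above its foot (loose, leave alone)
- amber_bottle_center (a point): brown glass reagent bottle with black cap, 56 mm diameter, 115 mm high; its axis, 55 mm above its foot (loose, leave alone)
- beaker_center (a point): clear glass beaker, 70 mm diameter, 95 mm high; its axis, 47 mm above its foot (loose, leave alone)
- vial0_center (a point): small yellow sample vial with blue cap, 27 mm diameter, 58 mm high; its centre (loose, leave alone)
- vial1_center (a point): a second such vial; its centre (loose, leave alone)
- petri_dish_center (a point): closed clear petri dish, 90 mm diameter, 16.5 mm high; its centre (loose, leave alone)
There are look-alikes about, which are no part of the job. Of the things that look like the part that bears lamp_center, the largest one is meant.

How it is judged (in metres and radians):
On the way:
1. the lamp's switch is pressed fully down while the lamp still lies on the bench (value of joint lamp_switch above 0.003 m and height (world z) of lamp_center below 0.028 m), for 0.1 s.
At the end, for the whole second after the job is handed in: Switch 3 of 4 mm down or more; lamp still, gripped, window 10 to 35 mm above the plate, centres within 15 mm sideways, lengths within 0.15 rad, tilt under 0.12 rad, not touching the plate; plate within 8 mm and each glassware piece within 15 mm of its start (z of lamp_window in the frame of plate_center between 0.01 and 0.035 m and horizontal distance between lamp_window and plate_center below 0.015 m and angle between the x axis of lamp_center and the x axis of plate_center, either way round below 0.15 rad and angle between lamp_center's own z axis and vertical below 0.12 rad and value of joint lamp_switch above 0.003 m and contact force between lamp and the fingers above 1 N and contact force between lamp and plate below 0.1 N and linear speed of lamp below 0.02 m/s and angular speed of lamp below 0.1 rad/s and distance of plate_center from where it was at the start of the episode below 0.008 m and distance of each of wash_bottle_center, amber_bottle_center, beaker_center, vial0_center, vial1_center, petri_dish_center from where it was at the start of the episode below 0.015 m); the arm keeps its last pose, push and grip.
It fails at once if the lamp, the fingers or the arm touch the TLC plate (contact force between any of lamp, the fingers, the arm and plate above 0.2 N).
It fails at once if a piece of glassware is knocked or moved by more than 15 mm (distance of any of wash_bottle_center, amber_bottle_center, beaker_center, vial0_center, vial1_center, petri_dish_center from where it was at the start of the episode above 0.015 m).
It also fails if it takes over 64 s, if anything falls off the work surface, if the arm or the gripper's body presses on something with over 40 N, if the wrist force passes 120 N, or if a joint passes its speed limit or range.

## Working session

There is one attempt and no reset: what is moved stays moved. The work goes in short steps, Python scripts to look and compute and a tool call to move; the robot and the scene stay as the last step left them, time stands still between calls to the robot, and variables do not carry over. Pictures are saved under pics/ and viewed, at most 10 in all, crops included, and the job is handed in when it is done.

Besides the shell and the picture viewer there is one more tool, called after ">>>" by a JSON object that holds its "op" and its "data". apply_moves: Moves the arm, as the interface text tells. Its arguments: {"type":"object","properties":{"delta_pos":{"type":"array"},"rot":{"type":"array"},"hand":{"type":"array"},"newtons":{"type":"number"}},"required":["delta_pos","rot","hand"]}

```bash
mkdir -p pics; cat > h.py <<'E'
import numpy as np, cv2
from workcell import env, viewer, spotter
def ray(f,p):
    K=f["camera_matrix"];k=f["k1"]
    d=np.array([(p[0]-K[0][2])/K[0][0],(p[1]-K[1][2])/K[1][1]]);s=d.copy()
    for _ in range(20): s=d/(1+k*(s@s))
    R=np.array(f["R"]);t=np.array(f["t"])
    return -R.T@t, R.T@np.array([s[0],s[1],1])
def atz(f,p,z):
    c,d=ray(f,p); return c+d*(z-c[2])/d[2]
def proj(f,X):
    R=np.array(f["R"]);t=np.array(f["t"]);c=R@np.array(X)+t;s=c[:2]/c[2];s=s*(1+f["k1"]*(s@s));K=f["camera_matrix"]
    return np.array([K[0][0]*s[0]+K[0][2],K[1][1]*s[1]+K[1][2]])
def tri(f,p,g,q):
    c1,d1=ray(f,p);c2,d2=ray(g,q)
    d1/=np.linalg.norm(d1);d2/=np.linalg.norm(d2)
    A=np.c_[d1,-d2];s=np.linalg.lstsq(A,c2-c1,rcond=None)[0]
    a=c1+d1*s[0];b=c2+d2*s[1];return (a+b)/2,np.linalg.norm(a-b)
def save(f,n,sc=1,crop=None):
    im=np.array(f["pixels"])[:,:,::-1]
    if crop: im=im[crop[1]:crop[3],crop[0]:crop[2]]
    cv2.imwrite("pics/"+n,cv2.resize(im,None,fx=sc,fy=sc,interpolation=cv2.INTER_CUBIC))
E
python3 - <<'E'
from h import *
a=viewer.grab_frame("scene");b=viewer.grab_frame("top")
save(a,"s0.png",1.4);save(b,"t0.png",1.4)
print(env.hold_point_z,env.state())
Z=dict(lamp_center=23,lamp_switch_top=53,plate_center=8,wash_bottle_center=60,amber_bottle_center=55,beaker_center=47,vial0_center=29,petri_dish_center=8)
for n,z in Z.items():
    for nm,f in(("scene",a),("top",b)):
        for r in spotter.landmark_of(f,n)[:3]:
            print(n,nm,np.round(r["position"]),round(r["score"],2),np.round(atz(f,r["position"],z)))
for nm,f in(("scene",a),("top",b)):print(nm,-np.array(f["R"]).T@f["t"])
E
```

```text
18.8 {'time_s': 0.1, 'qpos': array([-6.56604162e+01,  1.83474776e+01,  8.96976222e+01,  7.97304304e-04,
        7.20453507e+01, -1.14460238e+00]), 'qvel': array([-0.04563044,  0.03481731, -0.13463496,  0.02652319, -0.11902182,
       -0.00275152]), 'effort': array([-1.89781649e-04, -4.13332987e+01, -2.32509685e+01,  7.28377886e-02,
        4.22062667e-02, -6.26473388e-05]), 'ee_pos': array([ 247.23357354, -518.64092297,  213.22153887]), 'ee_rot': array([-1.79909583e+02, -2.56474993e-03,  2.54839378e+01]), 'force': array([ 0.51944818, -0.19048576,  0.55276979]), 'torque': array([ 0.00982257, -0.02928782, -0.02080792]), 'gripper_force': 0.0, 'gripper_width': 91.55053152473543}
lamp_center scene [382. 205.] 0.86 [496. 279.  23.]
lamp_center scene [362. 165.] 0.73 [302. 296.  23.]
lamp_center scene [206. 179.] 0.66 [ 316. -161.   23.]
lamp_center top [167. 309.] 0.85 [290. 283.  23.]
lamp_center top [343. 304.] 0.73 [ 310. -170.   23.]
lamp_center top [172. 229.] 0.62 [497. 279.  23.]
lamp_switch_top scene [393. 183.] 0.57 [445. 326.  53.]
lamp_switch_top top [142. 309.] 0.61 [291. 336. 
[... 414 characters left out ...]
_bottle_center top [286. 172.] 0.82 [646. -19.  55.]
amber_bottle_center top [271. 259.] 0.47 [421.  15.  55.]
beaker_center scene [279. 192.] 0.57 [436.  22.  47.]
beaker_center scene [341. 286.] 0.19 [760.  87.  47.]
beaker_center top [270. 257.] 0.96 [426.  17.  47.]
vial0_center scene [341. 289.] 0.64 [753.  91.  29.]
vial0_center top [238. 138.] 0.68 [745. 111.  29.]
petri_dish_center scene [440. 286.] 0.55 [760. 304.   8.]
petri_dish_center scene [276. 249.] 0.38 [602. -12.   8.]
petri_dish_center top [169. 136.] 0.74 [753. 301.   8.]
petri_dish_center top [152. 248.] 0.16 [446. 332.   8.]
scene [1215.70559403 -125.11161931  601.62532514]
top [ 363.47766079  -30.30483732 1251.76739287]
```

View pics/s0.png

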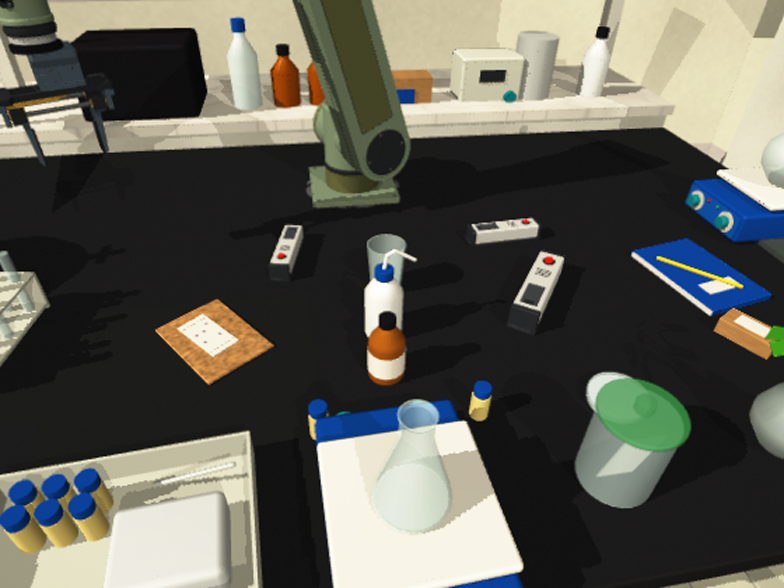

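View pics/t0.png

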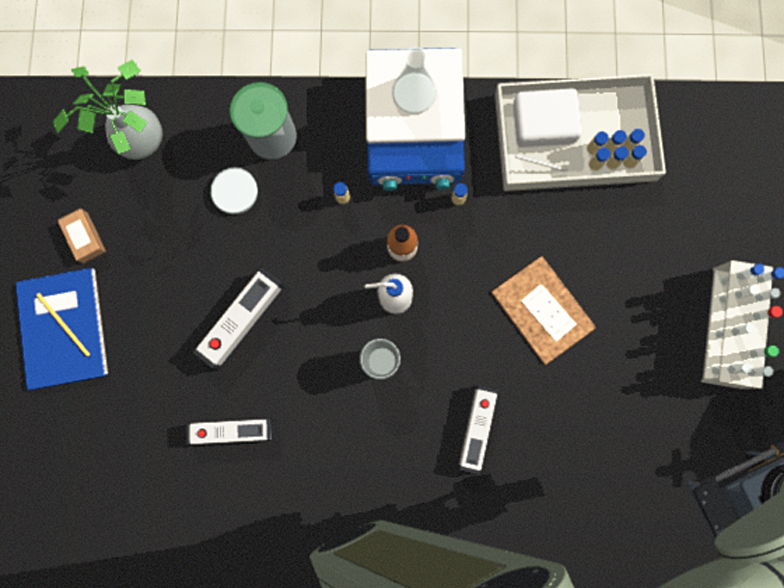

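Scene (1.4x pixels in the views): the lamp candidates in the top view are the big one at (238,320), a small one at (229,432) and a small one at (478,430). The big one is the target, with its red switch at (215,343). The plate is on the cork at (548,312). The beaker, wash bottle and amber bottle are lined up in between. Next I'll fit the lamp and plate poses and check the choice in a crop.

```bash
cat >> h.py <<'E'
from scipy.optimize import minimize
def sil(f,x,y,yaw,L,W,z0,z1):
    c,s=np.cos(yaw),np.sin(yaw)
    P=[proj(f,(x+c*a*L/2-s*b*W/2,y+s*a*L/2+c*b*W/2,z)) for a in(-1,1) for b in(-1,1) for z in(z0,z1)]
    m=np.zeros((1680,2240),np.uint8)
    cv2.fillConvexPoly(m,cv2.convexHull(np.int32(np.round(np.array(P)*4+1.5))),255)
    return cv2.resize(m,(560,420),interpolation=cv2.INTER_AREA)/255.
def fit(fm,x0,L,W,z0,z1):
    def cost(v):
        c=0
        for f,m in fm:
            s=sil(f,v[0],v[1],v[2]/100,L,W,z0,z1);c+=1-np.minimum(s,m).sum()/np.maximum(s,m).sum()
        return c/len(fm)
    v=np.array([x0[0],x0[1],x0[2]*100])
    r=minimize(cost,v,method="Nelder-Mead",options=dict(initial_simplex=[v,v+[6,0,0],v+[0,6,0],v+[0,0,10]],xatol=.1,fatol=1e-4))
    return r.x[0],r.x[1],r.x[2]/100,r.fun
def mask(f,n,uv):
    for r in spotter.trace(f,n):
        m=r["mask"]
        ys,xs=np.nonzero(m)
        if len(xs) and np.hypot(xs.mean()-uv[0],ys.mean()-uv[1])<12: return m.astype(float)
E
python3 - <<'E'
from h import *
a=viewer.grab_frame("scene");b=viewer.grab_frame("top")
la,lb=mask(a,"lamp_center",(382,205)),mask(b,"lamp_center",(171,229))
pa,pb=mask(a,"plate_center",(148,239)),mask(b,"plate_center",(391,223))
print([None if m is None else int(m.sum()) for m in(la,lb,pa,pb)])
yaw0=np.arctan2(-41,52)
for fm in([(a,la)],[(b,lb)],[(a,la),(b,lb)]):
    if all(m is not None for _,m in fm): print("lamp",np.round(fit(fm,(497,279,yaw0),200,48,0,46),3))
for fm in([(a,pa)],[(b,pb)],[(a,pa),(b,pb)]):
    if all(m is not None for _,m in fm): 
        for y0 in(.6,-.6): print("plate",y0,np.round(fit(fm,(522,-300,y0),100,50,6,8),3))
for f,n,u in((a,"scene",1),(b,"top",1)):
    for r in spotter.landmark_of(f,"lamp_switch_top")[:3]: print(n,np.round(r["position"],1),atz(f,r["position"],53))
for n,z in(("wash_bottle_center",163),("amber_bottle_center",115),("beaker_center",95)):
    for r in spotter.trace(b,n)[:1]: print(n,r["box"])
A=cv2.resize(np.array(a["pixels"])[150:250,330:430,::-1],(400,400),interpolation=3)
B=cv2.resize(np.array(b["pixels"])[180:280,120:220,::-1],(400,400),interpolation=3)
cv2.imwrite("pics/c0.png",np.hstack([A,B]))
E
```

```text
[1274, 1793, 647, 701]
lamp [ 5.00839e+02  2.82885e+02 -6.39000e-01  5.80000e-02]
lamp [ 5.01276e+02  2.80722e+02 -6.48000e-01  3.70000e-02]
lamp [ 5.01541e+02  2.81283e+02 -6.38000e-01  5.50000e-02]
plate 0.6 [ 5.23185e+02 -2.99734e+02  7.07000e-01  4.80000e-02]
plate -0.6 [ 5.23051e+02 -2.99664e+02  7.14000e-01  4.70000e-02]
plate 0.6 [ 5.23357e+02 -3.01271e+02  7.01000e-01  5.50000e-02]
plate -0.6 [ 5.23414e+02 -3.01155e+02  7.06000e-01  5.50000e-02]
plate 0.6 [ 5.23250e+02 -3.00332e+02  7.16000e-01  5.70000e-02]
plate -0.6 [ 5.23145e+02 -3.00691e+02  7.10000e-01  5.80000e-02]
scene [391.7 184.2] [451.2717171  319.03306551  53.        ]
top [142.6 311. ] [285.35961344 335.36690805  53.        ]
top [153.6 247. ] [446.44891246 315.76340598  53.        ]
wash_bottle_center [278.4, 208.6, 35.0, 28.0]
amber_bottle_center [286.8, 175.2, 21.3, 32.7]
beaker_center [272.4, 256.8, 26.5, 29.3]
```

View pics/c0.png

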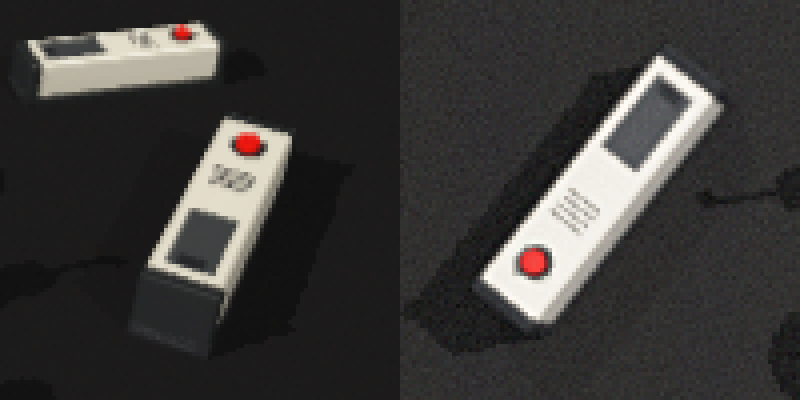

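The crop confirms it: the big lamp, switch at top-view pixel (153.5,245.5) and scene pixel (391.7,186).

- **Lamp:** centre about (501,281), yaw −36.8°, switch about (451,318), which agrees with the direct sighting.
- **Plate:** about (523,−300.5), yaw 40.7°.
- **Tool yaw:** 143.2° at the lamp (q6 about −24) and 40.7° at the plate.

I'll move high over to the switch with the fingers shut.

>>> {"op": "apply_moves", "data": {"delta_pos": [[0.12,0.33,0.4],[0.243,0.66,0.4],[0.243,1,0.4],[0.243,1,0.4],[0.243,1,0.4]], "rot": [[0,0,0.196],[0,0,0.196],[0,0,0.196],[0,0,0.196],[0,0,0.196]], "hand": [0,0,0,0,0], "newtons": 20}}

```text
time_s: 1.87
ee_pos: [276.7, -396.2, 263.0]
ee_rot: [180.0, -0.0, 42.5]
force: [-0.2, 0.4, -0.5]
gripper_width: 60.5
gripper_force: 0.0
```

>>> {"op": "apply_moves", "data": {"delta_pos": [[0.243,1,0],[0.243,1,0],[0.243,1,0],[0.243,1,0]], "rot": [[0,0,0.196],[0,0,0.196],[0,0,0.196],[0,0,0.196]], "hand": [0,0,0,0]}}

```text
time_s: 2.2
ee_pos: [306.2, -274.6, 261.8]
ee_rot: [-179.9, -0.2, 59.5]
force: [-0.6, -1.1, 0.1]
gripper_width: 34.4
gripper_force: 0.0
```

>>> {"op": "apply_moves", "data": {"delta_pos": [[0.243,1,0],[0.243,1,0],[0.243,1,0],[0.243,1,0]], "rot": [[0,0,0.196],[0,0,0.196],[0,0,0.196],[0,0,0.196]], "hand": [0,0,0,0]}}

```text
time_s: 2.53
ee_pos: [336.2, -154.7, 261.9]
ee_rot: [180.0, -0.2, 76.4]
force: [-0.7, -0.6, -0.1]
gripper_width: 7.3
gripper_force: 0.0
```

>>> {"op": "apply_moves", "data": {"delta_pos": [[0.243,1,0],[0.243,1,0],[0.243,1,0],[0.243,1,0]], "rot": [[0,0,0.196],[0,0,0.196],[0,0,0.196],[0,0,0.196]], "hand": [0,0,0,0]}}

```text
time_s: 2.87
ee_pos: [366.1, -34.5, 262.0]
ee_rot: [179.9, -0.2, 93.3]
force: [-0.3, -1.4, 0.1]
gripper_width: 0.7
gripper_force: 0.0
```

>>> {"op": "apply_moves", "data": {"delta_pos": [[0.243,1,0],[0.243,1,0],[0.243,1,0],[0.243,1,0]], "rot": [[0,0,0.196],[0,0,0.196],[0,0,0.196],[0,0,0.196]], "hand": [0,0,0,0]}}

```text
time_s: 3.2
ee_pos: [395.9, 85.3, 261.7]
ee_rot: [179.9, -0.1, 110.0]
force: [0.2, -1.0, 0.6]
gripper_width: 0.4
gripper_force: 0.0
```

>>> {"op": "apply_moves", "data": {"delta_pos": [[0.243,1,0],[0.243,1,0],[0.243,1,0],[0.243,1,0]], "rot": [[0,0,0.196],[0,0,0.196],[0,0,0.196],[0,0,0.196]], "hand": [0,0,0,0]}}

```text
time_s: 3.53
ee_pos: [425.6, 205.1, 261.2]
ee_rot: [179.8, -0.1, 126.7]
force: [0.5, -0.8, -0.2]
gripper_width: 0.3
gripper_force: 0.0
```

>>> {"op": "apply_moves", "data": {"delta_pos": [[0.212,0.94,-0.3],[0.212,0.94,-0.3],[0.212,0.94,-0.3],[0.212,0.94,-0.8],[0.212,0.94,-0.8],[0.212,0.94,-0.8]], "rot": [[0,0,0.192],[0,0,0.192],[0,0,0.192],[0,0,0.192],[0,0,0.192],[0,0,0.192]], "hand": [0,0,0,0,0,0]}}

```text
time_s: 4.03
ee_pos: [446.7, 310.8, 160.7]
ee_rot: [-179.4, -0.1, 143.0]
force: [-0.7, -0.8, -0.0]
gripper_width: 0.7
gripper_force: 0.0
```

>>> {"op": "apply_moves", "data": {"delta_pos": [[0,0,-0.3],[0,0,-0.6],[0,0,-0.8],[0,0,-0.8],[0,0,-0.8],[0,0,-0.8]], "rot": [[0,0,0],[0,0,0],[0,0,0],[0,0,0],[0,0,0],[0,0,0]], "hand": [0,0,0,0,0,0]}}

```text
time_s: 4.53
ee_pos: [450.1, 314.0, 72.2]
ee_rot: [179.8, 0.1, 143.0]
force: [0.8, 0.7, -0.0]
gripper_width: 1.2
gripper_force: 0.0
```

```bash
python3 - <<'E'
from h import *
a=viewer.grab_frame("scene");b=viewer.grab_frame("top")
A=cv2.resize(np.array(a["pixels"])[120:220,340:440,::-1],(400,400),interpolation=3)
B=cv2.resize(np.array(b["pixels"])[180:280,100:200,::-1],(400,400),interpolation=3)
cv2.imwrite("pics/c1.png",np.hstack([A,B]))
print(env.state()["ee_pos"],env.state()["force"])
E
```

```text
[449.77073088 314.36392003  72.4683399 ] [ 0.96419822 -0.50110302  1.17943492]
```

View pics/c1.png

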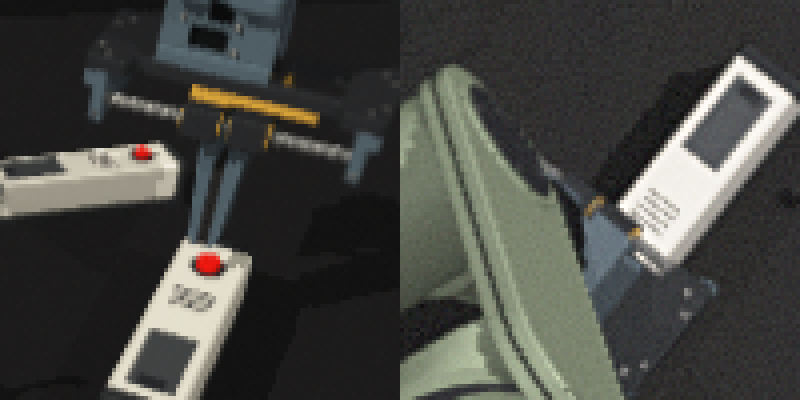

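The left half shows the shut fingertips just behind and above the switch at crop (208,262), lined up across the lamp. I'll shift about 4 mm in +y and start pressing.

>>> {"op": "apply_moves", "data": {"delta_pos": [[0.012,0.033,0],[0.012,0.033,-0.06],[0.012,0.033,-0.12],[0.012,0.033,-0.15],[0.012,0.033,-0.16],[0.012,0.033,-0.17],[0.012,0.033,-0.18],[0.012,0.033,-0.18]], "rot": [[0,0,0],[0,0,0],[0,0,0],[0,0,0],[0,0,0],[0,0,0],[0,0,0],[0,0,0]], "hand": [0,0,0,0,0,0,0,0]}}

```text
time_s: 5.3
ee_pos: [449.1, 317.8, 49.2]
ee_rot: [180.0, -0.0, 143.1]
force: [-1.9, -1.4, 7.3]
gripper_width: 0.6
gripper_force: 3.8
```

>>> {"op": "apply_moves", "data": {"delta_pos": [[0,0,-0.01],[0,0,-0.018],[0,0,-0.018],[0,0,-0.018],[0,0,-0.018]], "rot": [[0,0,0],[0,0,0],[0,0,0],[0,0,0],[0,0,0]], "hand": [0,0,0,0,0]}}

```text
time_s: 5.72
ee_pos: [449.2, 317.8, 49.1]
ee_rot: [179.9, 0.0, 143.1]
force: [-3.7, -2.5, 19.1]
gripper_width: 0.5
gripper_force: 10.1
```

The switch is against its hard stop: z 49.1 with 19 N. I'll rise, open, move over the lamp's middle and check it hasn't shifted.

>>> {"op": "apply_moves", "data": {"delta_pos": [[0,0,0.2],[0,0,0.5],[0.2,-0.15,0.8],[0.43,-0.31,0.9],[0.43,-0.31,0.9],[0.43,-0.31,0.9],[0.43,-0.31,0.9],[0.43,-0.31,0.9]], "rot": [[0,0,0],[0,0,0],[0,0,0],[0,0,0],[0,0,0],[0,0,0],[0,0,0],[0,0,0]], "hand": [0,0,0,1,1,1,1,1]}}

```text
time_s: 6.38
ee_pos: [499.3, 280.4, 152.8]
ee_rot: [-179.8, -0.1, 143.1]
force: [-0.1, -0.5, -1.4]
gripper_width: 31.0
gripper_force: 0.0
```

```bash
python3 - <<'E'
from h import *
a=viewer.grab_frame("scene");b=viewer.grab_frame("top")
la=mask(a,"lamp_center",(382,205))
print(None if la is None else la.sum())
if la is not None: print(np.round(fit([(a,la)],(501,281,-.64),200,48,0,46),3))
print([(np.round(r["position"],1),round(r["score"],2)) for r in spotter.landmark_of(a,"lamp_switch_top")[:3]], proj(a,(451.3,318.1,49)))
s=env.state();print(s["ee_pos"],s["ee_rot"],s["gripper_width"],s["time_s"])
save(a,"s2.png",4,(320,90,460,240))
E
```

```text
1336.0
[ 5.02373e+02  2.82153e+02 -6.47000e-01  3.70000e-02]
[(array([394.3, 186.1]), 0.59)] [391.06286775 185.50048522]
[499.95034472 280.80231389 153.43332202] [-1.79918079e+02 -4.54609489e-02  1.43115641e+02] 46.78696419973855 6.5833
```

View pics/s2.png

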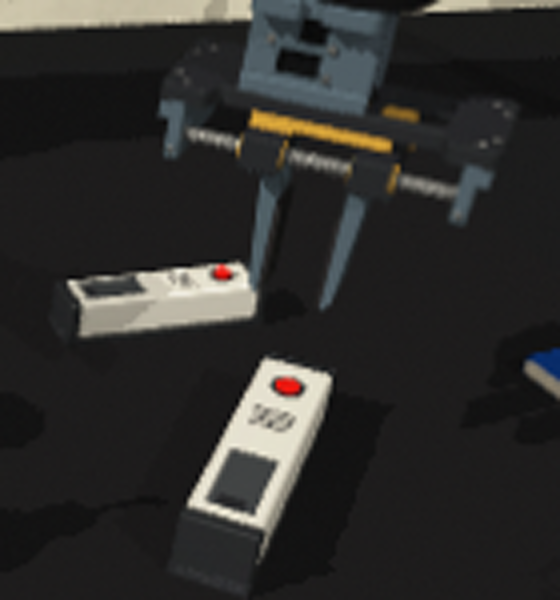

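The switch is visibly pressed (crop (288,385)), and the lamp hasn't moved: about (501.5,281.5), −37°. I'll open fully and go down astride it.

>>> {"op": "apply_moves", "data": {"delta_pos": [[0.012,0.008,0],[0.012,0.008,-0.1],[0.012,0.008,-0.2],[0.012,0.008,-0.3],[0.012,0.008,-0.4],[0.012,0.008,-0.5],[0.012,0.008,-0.6],[0.012,0.008,-0.6]], "rot": [[0,0,0],[0,0,0],[0,0,0],[0,0,0],[0,0,0],[0,0,0],[0,0,0],[0,0,0]], "hand": [1,1,1,1,1,1,1,1]}}

```text
time_s: 7.25
ee_pos: [500.7, 280.9, 79.8]
ee_rot: [-179.7, -0.1, 143.1]
force: [-0.4, -0.7, -0.3]
gripper_width: 91.0
gripper_force: 0.0
```

>>> {"op": "apply_moves", "data": {"delta_pos": [[0,0,-0.15],[0,0,-0.3],[0,0,-0.45],[0,0,-0.55],[0,0,-0.6],[0,0,-0.61],[0,0,-0.61]], "rot": [[0,0,0],[0,0,0],[0,0,0],[0,0,0],[0,0,0],[0,0,0],[0,0,0]], "hand": [1,1,1,1,1,1,1]}}

```text
time_s: 7.83
ee_pos: [502.6, 281.7, 9.4]
ee_rot: [180.0, 0.0, 143.1]
force: [0.5, -0.1, 0.2]
gripper_width: 91.7
gripper_force: 0.0
```

>>> {"op": "apply_moves", "data": {"delta_pos": [[0,0,0],[0,0,0],[0,0,0],[0,0,0],[0,0,0],[0,0,0],[0,0,0],[0,0,0],[0,0,0],[0,0,0]], "rot": [[0,0,0],[0,0,0],[0,0,0],[0,0,0],[0,0,0],[0,0,0],[0,0,0],[0,0,0],[0,0,0],[0,0,0]], "hand": [0.35,0.35,0.35,0.35,0.35,0.35,0.35,0.35,0.35,0.35], "newtons": 35}}

```text
time_s: 8.67
ee_pos: [502.4, 281.5, 9.1]
ee_rot: [180.0, 0.0, 143.1]
force: [-0.0, -0.7, 2.0]
gripper_width: 48.2
gripper_force: 35.0
```

Gripped at 48.2 mm and 35 N. Lifting.

>>> {"op": "apply_moves", "data": {"delta_pos": [[0,0,0.05],[0,0,0.15],[0,0,0.3],[0,0,0.5],[0,0,0.7],[0,0,0.85],[0,0,1],[0,0,1]], "rot": [[0,0,0],[0,0,0],[0,0,0],[0,0,0],[0,0,0],[0,0,0],[0,0,0],[0,0,0]], "hand": [0.35,0.35,0.35,0.35,0.35,0.35,0.35,0.35]}}

```text
time_s: 9.33
ee_pos: [503.8, 282.3, 132.3]
ee_rot: [179.7, 0.1, 143.1]
force: [1.5, -0.1, -4.6]
gripper_width: 47.9
gripper_force: 35.0
```

>>> {"op": "apply_moves", "data": {"delta_pos": [[0,0,0.15],[0,0,0.3],[0,0,0.5],[0,0,0.7],[0,0,0.85],[0,0,1],[0,0,1]], "rot": [[0,0,0],[0,0,0],[0,0,0],[0,0,0],[0,0,0],[0,0,0],[0,0,0]], "hand": [0.35,0.35,0.35,0.35,0.35,0.35,0.35]}}

```text
time_s: 9.92
ee_pos: [503.4, 282.1, 251.2]
ee_rot: [179.7, 0.1, 143.1]
force: [1.2, 0.5, -4.6]
gripper_width: 47.9
gripper_force: 35.0
```

>>> {"op": "apply_moves", "data": {"delta_pos": [[0,-0.1,0],[0.01,-0.25,0],[0.02,-0.4,0],[0.02,-0.6,0],[0.033,-0.8,0],[0.033,-0.971,0]], "rot": [[0,0,-0.03],[0,0,-0.07],[0,0,-0.11],[0,0,-0.15],[0,0,-0.2],[0,0,-0.238]], "hand": [0.35,0.35,0.35,0.35,0.35,0.35]}}

```text
time_s: 10.42
ee_pos: [505.2, 163.2, 246.2]
ee_rot: [-179.7, -0.0, 122.4]
force: [-0.0, -0.2, -4.5]
gripper_width: 48.0
gripper_force: 35.0
```

>>> {"op": "apply_moves", "data": {"delta_pos": [[0.01,-0.19,0],[0.01,-0.38,0],[0.02,-0.57,0],[0.02,-0.77,0],[0.033,-0.971,0]], "rot": [[0,0,-0.05],[0,0,-0.1],[0,0,-0.145],[0,0,-0.19],[0,0,-0.238]], "hand": [0.35,0.35,0.35,0.35,0.35]}}

```text
time_s: 10.83
ee_pos: [508.7, 47.3, 246.4]
ee_rot: [-179.7, -0.0, 102.0]
force: [0.6, -0.3, -4.6]
gripper_width: 47.8
gripper_force: 35.0
```

>>> {"op": "apply_moves", "data": {"delta_pos": [[0.01,-0.19,0],[0.01,-0.38,0],[0.02,-0.57,0],[0.02,-0.77,0],[0.033,-0.971,0]], "rot": [[0,0,-0.05],[0,0,-0.1],[0,0,-0.145],[0,0,-0.19],[0,0,-0.238]], "hand": [0.35,0.35,0.35,0.35,0.35]}}

```text
time_s: 11.25
ee_pos: [512.7, -69.0, 246.4]
ee_rot: [-179.7, -0.0, 81.5]
force: [0.5, 0.2, -3.9]
gripper_width: 47.6
gripper_force: 35.0
```

>>> {"op": "apply_moves", "data": {"delta_pos": [[0.01,-0.19,0],[0.01,-0.38,0],[0.02,-0.57,0],[0.02,-0.77,0],[0.033,-0.971,0]], "rot": [[0,0,-0.05],[0,0,-0.1],[0,0,-0.145],[0,0,-0.19],[0,0,-0.238]], "hand": [0.35,0.35,0.35,0.35,0.35]}}

```text
time_s: 11.67
ee_pos: [516.7, -185.3, 246.2]
ee_rot: [-179.7, 0.0, 61.0]
force: [0.5, 0.6, -4.7]
gripper_width: 47.9
gripper_force: 35.0
```

>>> {"op": "apply_moves", "data": {"delta_pos": [[0.01,-0.19,0],[0.01,-0.38,0],[0.02,-0.57,0],[0.02,-0.75,0],[0.033,-0.88,0],[0.033,-0.95,0],[0.033,-0.971,0],[0.033,-0.971,0],[0.033,-0.971,0]], "rot": [[0,0,-0.05],[0,0,-0.1],[0,0,-0.145],[0,0,-0.19],[0,0,-0.22],[0,0,-0.238],[0,0,-0.238],[0,0,-0.238],[0,0,-0.238]], "hand": [0.35,0.35,0.35,0.35,0.35,0.35,0.35,0.35,0.35]}}

```text
time_s: 12.42
ee_pos: [522.0, -300.1, 248.6]
ee_rot: [-179.9, -0.0, 40.9]
force: [-0.4, -0.0, -4.1]
gripper_width: 48.0
gripper_force: 35.0
```

Over the plate now. I'll go down to about 90 mm and check.

>>> {"op": "apply_moves", "data": {"delta_pos": [[0.008,0,-0.1],[0.008,0,-0.25],[0.008,0,-0.45],[0.008,0,-0.65],[0.008,0,-0.85],[0.008,0,-1]], "rot": [[0,0,0],[0,0,0],[0,0,0],[0,0,0],[0,0,0],[0,0,0]], "hand": [0.35,0.35,0.35,0.35,0.35,0.35]}}

```text
time_s: 12.92
ee_pos: [522.4, -299.2, 127.3]
ee_rot: [-179.9, 0.0, 40.9]
force: [-0.5, 0.4, -4.1]
gripper_width: 47.9
gripper_force: 35.0
```

>>> {"op": "apply_moves", "data": {"delta_pos": [[0,0,-0.1],[0,0,-0.2],[0,0,-0.28],[0,0,-0.3],[0,0,-0.3],[0,0,-0.3]], "rot": [[0,0,0],[0,0,0],[0,0,0],[0,0,0],[0,0,0],[0,0,0]], "hand": [0.35,0.35,0.35,0.35,0.35,0.35]}}

```text
time_s: 13.42
ee_pos: [523.6, -301.0, 93.7]
ee_rot: [179.9, -0.0, 40.8]
force: [-0.2, 0.1, -4.4]
gripper_width: 48.0
gripper_force: 35.0
```

```bash
python3 - <<'E'
from h import *
a=viewer.grab_frame("scene");b=viewer.grab_frame("top")
s=env.state();z=s["ee_pos"][2]-9.1;print(s["ee_pos"],s["ee_rot"],z)
for f,n in((a,"scene"),(b,"top")):
    m=mask(f,"lamp_center",proj(f,(523,-300,z+23)))
    if m is not None: print(n,m.sum(),np.round(fit([(f,m)],(523,-300,.71),200,48,z,z+46),3))
    for r in spotter.landmark_of(f,"plate_center")[:2]: print(n,"plate",atz(f,r["position"],8),r["score"])
save(a,"s3.png",4,(80,130,270,280))
E
```

```text
[ 523.72412841 -301.36899126   94.05952398] [ 1.79882811e+02 -4.02304331e-02  4.07955030e+01] 84.9595239822867
scene plate [ 533.47488008 -297.78284344    8.        ] 0.91
top plate [ 532.80494076 -297.1774948     8.        ] 0.42
```

View pics/s3.png

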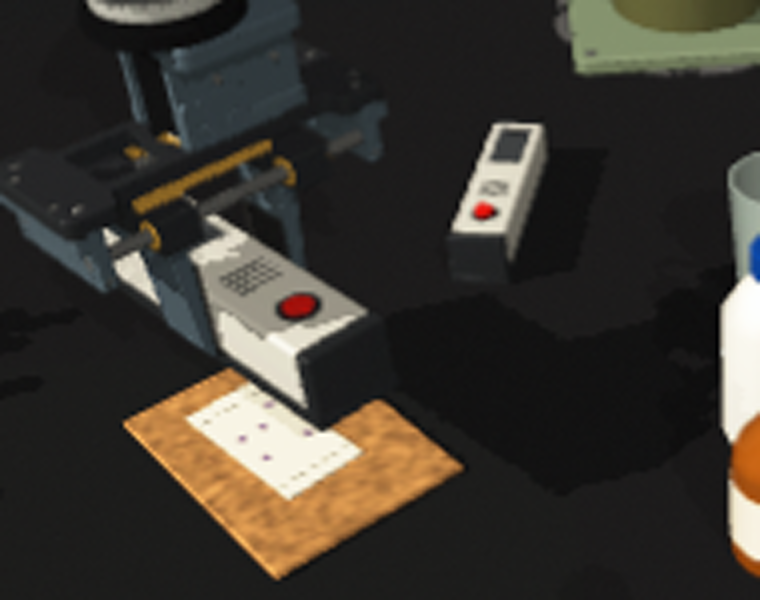

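The lamp hangs level and parallel to the plate, which is at crop (275,440). The dark end cap is at (345,365) and the switch is down at (298,305). Final descent to TCP z of about 37.

>>> {"op": "apply_moves", "data": {"delta_pos": [[0,0,-0.06],[0,0,-0.15],[0,0,-0.25],[0,0,-0.34],[0,0,-0.41],[0,0,-0.45],[0,0,-0.465],[0,0,-0.465],[0,0,-0.465],[0,0,-0.465]], "rot": [[0,0,0],[0,0,0],[0,0,0],[0,0,0],[0,0,0],[0,0,0],[0,0,0],[0,0,0],[0,0,0],[0,0,0]], "hand": [0.35,0.35,0.35,0.35,0.35,0.35,0.35,0.35,0.35,0.35]}}

```text
time_s: 14.55
ee_pos: [523.5, -301.4, 37.8]
ee_rot: [179.9, -0.0, 40.8]
force: [0.5, 0.0, -4.8]
gripper_width: 47.7
gripper_force: 35.0
```

```bash
python3 - <<'E'
from h import *
a=viewer.grab_frame("scene")
s=env.state();p=s["ee_pos"];z=p[2]-9.1;print(p,s["ee_rot"],z,s["force"],s["gripper_force"])
# outline of lamp expected if held at its centre, and of the plate as first measured
im=np.array(a["pixels"])[:,:,::-1][130:280,80:270]
im=cv2.resize(im,None,fx=4,fy=4,interpolation=3)
def line(x,y,yaw,L,W,h,col):
    c,q=np.cos(yaw),np.sin(yaw)
    P=[((proj(a,(x+c*i*L/2-q*j*W/2,y+q*i*L/2+c*j*W/2,h))-[80,130])*4+1.5) for i,j in((1,1),(1,-1),(-1,-1),(-1,1))]
    cv2.polylines(im,[np.int32(P)],True,col,1)
yw=np.radians(s["ee_rot"][2])
line(p[0],p[1],yw,200,48,z,(0,255,0));line(p[0],p[1],yw,200,48,z+46,(0,255,0))
line(523.2,-300.5,.71,100,50,8,(255,0,255))
cv2.imwrite("pics/s4.png",im)
E
```

```text
[ 523.48701725 -301.40546179   37.86133214] [ 1.79920625e+02 -2.52200378e-02  4.07817111e+01] 28.76133213627991 [-1.12336515  0.35313438 -4.3314856 ] 34.975000619888306
```

View pics/s4.png

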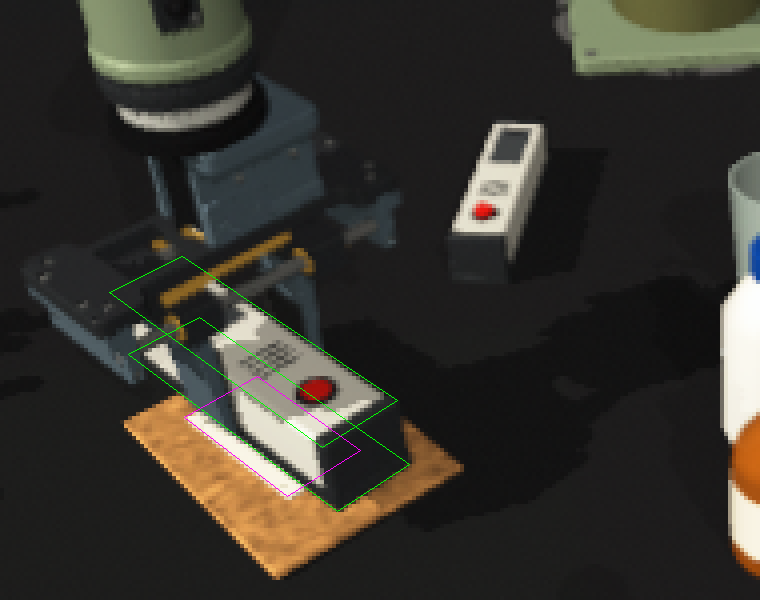

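The overlaid outlines match the real edges of the lamp (end cap at (370,455)) and the plate (lower edge at (240,455)) to within about 2 mm. The lamp is centred and level about 20 mm above the plate, so I'm handing it in.

```bash
python3 -c "
from workcell import env
print(env.job_done())"
```

```text
the job is handed in; nothing more can be done
None
```

The lamp is switched on and held level about 2 cm above the TLC plate, within about 2 mm of centre and lengthways along it; the job is handed in, but no verdict came back.

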